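Set and lock the level dial of a speaker test box

TASK

Turn the small upper knob of the level box clockwise until its pointer line points at the steel rider tab on the dial, then turn the wide lock ring under it clockwise, by feel, until it is firmly tight, but do not force it further. Leave the knob on the tab, do not shift the tab or the things standing round the box, and let go.

Things in the scene. Friction and masses are not known exactly. Their poses are not given: they have to be found in the camera images.
- level_box: grey steel level-control box, 150 x 150 x 40 mm, screwed down (cannot move); origin at the centre of its underside on the table, z up, +x toward its side with the four black binding posts, which stand out 19 mm. The dial, ring and knob share the vertical axis through its origin. From below: flat dial plate with tick marks on the box top (z 40 mm), 48 mm wide collar up to z 54, lock ring z 54 to 76, knob z 78 to 106
- level_knob (a joint): turn of the upper black fluted round knob, 38 mm diameter, 28 mm tall (rad): 0 when the pointer line on its top points along the box's +x, grows clockwise seen from above, so the pointer direction is at minus this angle about z in the box's frame; turns freely with a light drag of 0.06 N m and stays where left
- knob_centre (a point): centre of the knob, half-way up, on the axis 92 mm above the table; its x axis points along the pointer line
- rider (a joint): angle of the rider tab on the dial (rad), counted like the knob: the knob is set when level_knob equals this, to within 0.09 rad
- rider_tab (a point): top of the small steel rider tab, 12 x 5 mm and 6 mm tall, that sits on the dial plate 55 mm from the axis; its x axis points radially outward. It marks the wanted setting and differs each time
- lock_ring (a joint): turn of the lock ring (rad), grows clockwise from above; starts loose. Its clamp seat is met at an unseen angle, 0.35 to 1.35 rad on from the start. Steady drag 0.1 N m; past the seat the clamp pushes back 3 N m per rad. Felt torque is the clamp's plus the drag while turning, up to 0.1 N m less than the clamp's once the hand stops. Tight: 0.25 to 0.5 N m felt; overtight: clamp torque above 0.7
- ring_centre (a point): centre of the aluminium lock ring, 62 mm diameter, 22 mm tall, round with fine ribs, half-way up on the axis 65 mm above the table; fingers astride the knob can grip it across its diameter, anywhere round it. Released when tight, it springs back a little, until its drag holds it, and stays tight. Turn slowly: speed adds 0.15 N m per rad/s past the seat
- woofer: bystander: black loudspeaker driver, 122 mm diameter, 66 mm tall, standing loose; origin under its centre
- masking_tape: bystander: roll of masking tape, 100 mm diameter, 25 mm tall, loose; origin under its centre
- wax_tin: bystander: round tan tin with a black lid, 67 mm diameter, 64 mm tall, loose; origin under its centre
Not all that is in view belongs to the job. Of the things like the level_box, leave any that is orange; of the rest the smaller one is meant.

How it is judged:
By the outcome, as a careful person would: the job done as asked, in the order asked, and still so for the second after the job is handed in, with the robot touching nothing.
It also fails if it takes over 64 s, if anything falls off the work surface, if the arm or the gripper's body presses on something with over 40 N, if the wrist force passes 120 N, or if a joint passes its speed limit or range.

ROBOT

A 6-joint arm with a two-finger parallel gripper is mounted at the origin on the work surface; the furniture and walls round the work are solid. World frame = base frame: x ahead of the robot, y to its left, z up, the work surface at z = 0. Lengths are in mm, angles in rad, forces in N, time in s.
With the tool pointing down it reaches from about 275 to 1000 mm from the base axis. Payload 8.4 kg.
Tool frame: the origin (TCP) lies on the centre line of the jaws, within the pads' length; the fingertips stand 22 mm ahead of it and the grasp point (between the pads) lies 3 mm ahead of it; z points along the fingers, y is the direction in which the jaws open and shut (so a half turn about z gives the same grasp; the last joint's range is limited). The gripper opens to 85 mm and grips with 20 to 120 N. Pads are 22 mm wide; open, the fingers measure 114 mm over their backs; the gripper's body (76 mm by 85 mm) begins 54 mm behind the grasp point. The pads swing forward as they close: fully open they stand 13 mm farther back than shut.
Start: joints at [1.16, 0.353, 1.633, -0, 1.155, -0.002], TCP at [248.442, 573.502, 253.281] pointing down, gripper open.
Joint ranges: [-2.63, 2.63], [-0.92, 2.1], [0.06, 2.66], [-1.3, 4.44], [0, 2.69], [-3.02, 3.02]. Speed limits (rad/s): [2.22, 2.22, 2.79, 3.14, 3.14, 3.14].

INTERFACE

Orientations are given as [roll, pitch, yaw] about the fixed x, y, z axes, in that order (R = Rz(yaw) Ry(pitch) Rx(roll)).
In Python, from rig import r gives the robot as it stands.
- The arm moves only by the tool carry_out, never from a script. Its argument "rows" is text: rows parted by semicolons, each of 5 numbers parted by spaces: the opening, from 0 (shut) to 1 (fully open), then the shift along the tool's x, y, z in units of 30 mm (1.0 is 30 mm), then the turn about the tool's z in units of 8 degrees (1.0 is 8 degrees). A call has 1 to 12 rows; each row shifts and turns the commanded pose from where the row before left it, along the tool's axes as they then stand; what a row does not reach is not made up. A row lasts 1/8 s, in which the tool goes at most 62.5 mm and 10.7 degrees, less where a joint would pass 70% of its speed; a pose out of reach is approached as far as the arm can. A call is refused whole if a number of a shift passes 1 or a number of a turn 1, either way. A call with a gripper value outside its range is refused whole. The fingers move at their own pace and stop on an object; "newtons" is the grip in N (left out, the last holds). Time passes only in rows, so rows that do not move let the fingers close. It gives the time, the measured TCP pose, the force and the opening at its end, in the units of the state.
- r.sense(): the state, without advancing time (a new reading comes with each control period).
- r.grab_frame(name): name is "scene" or "top" or "wrist"; returns the picture (384x512x3 uint8, blue, green, red); there is no depth.
- r.get_calibration(name): a dict with "intrinsics" (3x3 intrinsics, pixels), "position" and "rotation" of the camera in the world. Camera axes: x right, y up, looking along -z (the intrinsics and any distortion apply to the point x, -y, -z); pixel columns grow to the right and rows downward; lengths in mm; the calibration is good to about 2 mm. A picture is of the moment at which its call begins: read the wrist's pose just before it. get_calibration takes no time and is no camera call; for the wrist camera it gives the pose at the moment of the call.
- r.sign_off(): hands the job in, once; it reports no verdict.
The state is a dict: "clock": time; "qpos": joint angles; "qvel": joint speeds; "joint_efforts": joint torques, N m; "eef_pos": TCP position; "tcp_rot": TCP orientation; "contact_force": force on the tool from outside, world axes, zero at the start; "wrist_torque": the same for the moment, N m; "opening": opening from 0.0 (shut) to 1.0 (fully open).
Only numpy, scipy, OpenCV 4.12 (cv2) and the standard library are available. Lean on these libraries where they do the work, as an engineer would, in place of code of your own. Each camera call takes 0.05 s, during which the arm holds its last target.

## Working session

There is one attempt and no reset: what is moved stays moved. The work goes in short steps, Python scripts to look and compute and a tool call to move; the robot and the scene stay as the last step left them, time stands still between calls to the robot, and variables do not carry over. Pictures are saved under pics/ and viewed, and the job is handed in when it is done.

Besides the shell and the picture viewer there is one more tool, called after "Emit:" by a JSON object that holds its "name" and its "arguments", one argument or row to a line. carry_out: Moves the arm, as the interface text tells. Its arguments: {"type":"object","properties":{"rows":{"type":"string"},"newtons":{"type":"number"}},"required":["rows"]}

```bash
mkdir -p pics; ls; python3 - <<'E'
from rig import r
import cv2
s=r.sense();print(s)
for n in ("scene","top","wrist"):
    cv2.imwrite(f"pics/{n}0.png",r.grab_frame(n)); c=r.get_calibration(n); print(n,c)
E
```

```text
pics
{'clock': 0.0, 'qpos': array([ 1.15960559e+00,  3.53637645e-01,  1.63414323e+00,  1.95384446e-05,
        1.15517876e+00, -2.41807575e-03]), 'qvel': array([ 0.00060653, -0.00076264, -0.00129325,  0.00294812, -0.00091058,
       -0.00136578]), 'joint_efforts': array([-3.97135140e-03, -6.05243754e+01, -3.42074668e+01, -4.69006936e-04,
        9.34674841e-03,  1.87731712e-05]), 'eef_pos': array([248.25493774, 573.09703514, 252.56432199]), 'tcp_rot': array([-3.14022573e+00, -2.11696689e-05,  2.73281208e+00]), 'contact_force': array([-0.45317419,  0.03597836, -0.60428713]), 'wrist_torque': array([-0.00543375, -0.01531863,  0.03208111]), 'opening': 0.9992759299153132}
scene {'intrinsics': array([[366.47321235,   0.        , 255.8957943 ],
       [  0.        , 366.47321235, 204.44482689],
       [  0.        ,   0.        ,   1.        ]]), 'position': array([ -37.03944577, -213.50899647,  712.78887957]), 'rotation': array([ 0.80381808,  0.00822046, -1.09285683])}
top {'intrinsics': array([[399.59277705,   0.        , 253.6844035 ],
       [  0.        , 399.59277705, 192.76825218],
       [  0.        ,   0.        ,   1.        ]]), 'position': array([ 397.77322148,   85.9007981 , 1230.80899046]), 'rotation': array([ 0.15794644,  0.00962992, -1.59519142])}
wrist {'intrinsics': array([[335.03726154,   0.        , 252.32516075],
       [  0.        , 335.03726154, 195.18821392],
       [  0.        ,   0.        ,   1.        ]]), 'position': array([175.73391969, 605.09112583, 372.19447423]), 'rotation': array([-0.31504499,  0.00124011,  1.16126507])}
```

View pics/scene0.png

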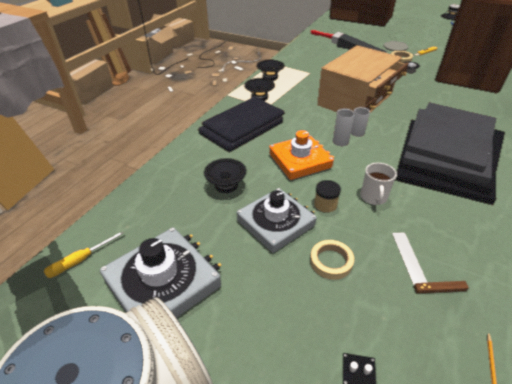

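View pics/top0.png

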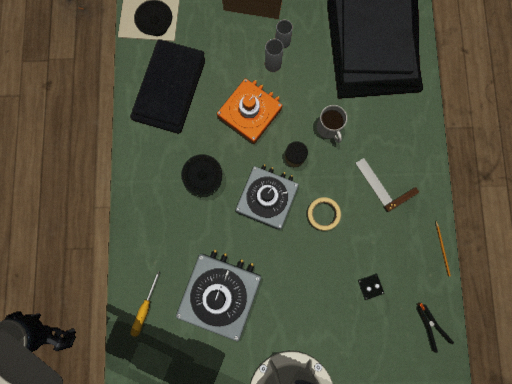

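View pics/wrist0.png

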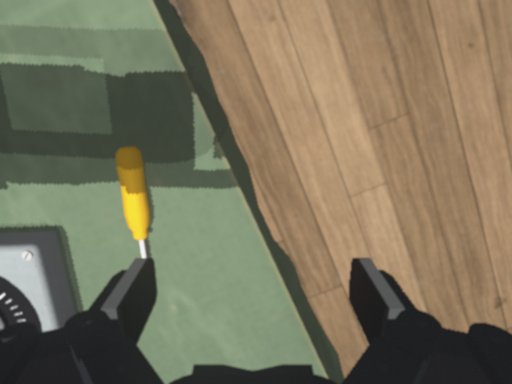

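Candidates in the top view are the large grey box at (219,296), the small grey box at (267,197) and the orange one at (250,110). I rule out the orange one and take the smaller grey one at (267,197). Next is a close crop to check it.

```bash
cat > h.py <<'E'
import numpy as np, cv2
from scipy.spatial.transform import Rotation as R
def rot(c): return R.from_euler('xyz',c['rotation']).as_matrix()
def ray(c,u,v):
    K=c['intrinsics']; d=np.array([(u-K[0,2])/K[0,0],-(v-K[1,2])/K[1,1],-1.]); return rot(c)@d
def onz(c,u,v,z):
    d=ray(c,u,v); p=c['position']; return p+d*(z-p[2])/d[2]
def proj(c,P):
    q=rot(c).T@(np.asarray(P,float)-c['position']); K=c['intrinsics']
    return np.array([K[0,2]+K[0,0]*q[0]/-q[2],K[1,2]+K[1,1]*q[1]/q[2]])
E
python3 - <<'E'
import cv2
t=cv2.imread('pics/top0.png')[155:240,225:310];cv2.imwrite('pics/topc.png',cv2.resize(t,None,fx=7,fy=7,interpolation=cv2.INTER_CUBIC))
t=cv2.imread('pics/scene0.png')[175:260,225:325];cv2.imwrite('pics/scenec.png',cv2.resize(t,None,fx=7,fy=7,interpolation=cv2.INTER_CUBIC))
E
```

```text
(no output)
```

View pics/topc.png

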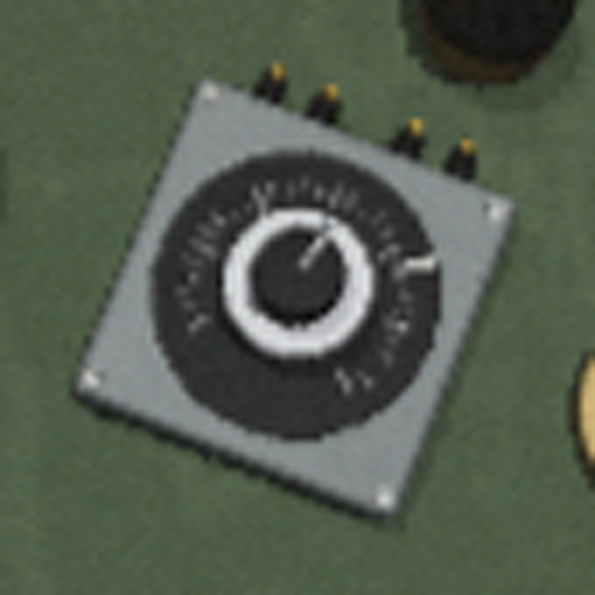

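View pics/scenec.png

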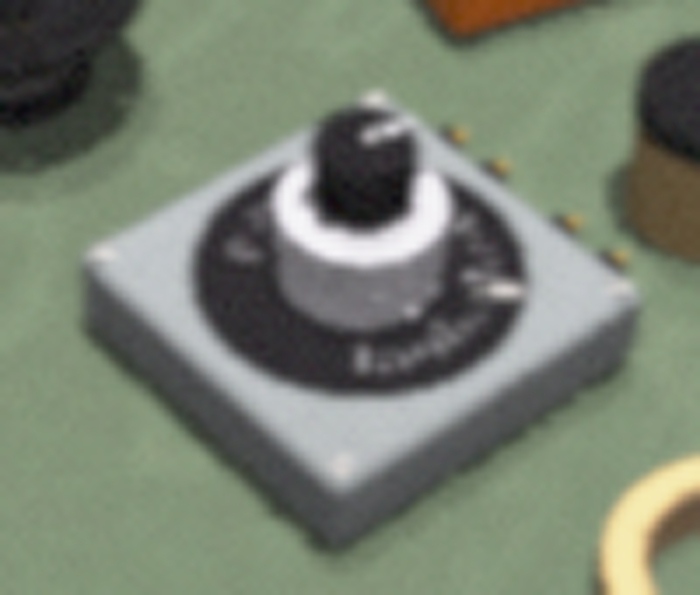

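The crop shows the small grey box with its posts at the upper right edge. The pointer tip is at crop (325,232), with the tab at (420,263), clockwise of it. The screws are at (209,92), (493,208), (385,498) and (91,379).

```bash
python3 - <<'E'
from rig import r
from h import *
c=r.get_calibration('top'); 
f=lambda x,y,z,ox=225,oy=155:onz(c,ox+(x+.5)/7-.5,oy+(y+.5)/7-.5,z)
S=[f(*p,41) for p in [(209,92),(493,208),(385,498),(91,379)]]
C=np.mean(S,0);print('screws',np.round(S,1),C)
D=f(296,294,40);print('dial',D)
d=(S[0]+S[1]-S[2]-S[3]);yaw=np.arctan2(d[1],d[0]);print('yaw',yaw)
e=(S[0]-S[1]+S[3]-S[2]);print(np.arctan2(e[1],e[0])-np.pi/2)
k=f(297,275,106);print('knob',k)
t=f(420,263,46);print('tab',t,np.linalg.norm((t-C)[:2]))
p=f(326,230,106);p0=f(303,265,106)
for q in(p,):
  v=q-k;print('knob ang',-(np.arctan2(v[1],v[0])-yaw))
v=p-p0;print('line ang',-(np.arctan2(v[1],v[0])-yaw))
v=t-C;print('tab ang',-(np.arctan2(v[1],v[0])-yaw))
c2=r.get_calibration('scene')
g=lambda x,y,z:onz(c2,225+(x+.5)/7-.5,175+(y+.5)/7-.5,z)
S2=[g(*p,41) for p in [(374,98),(620,288),(343,462),(103,255)]];print('scene C',np.mean(S2,0))
t2=g(503,290,46);v=t2-np.mean(S2,0);print(t2,np.arctan2(v[1],v[0]),'top',np.arctan2(*(t-C)[1::-1]))
a,b=g(365,137,106),g(412,124,106);v=b-a;print('line scene',np.arctan2(v[1],v[0]),'top',np.arctan2(*(p-p0)[1::-1]))
for n,u,vv,h in [('woofer',202,176,66),('tin',297,153,64),('tape',324,214,25)]:print(n,onz(c,u,vv,h))
E
```

```text
screws [[664.7  88.6  41. ]
 [610.2 -32.7  41. ]
 [486.3  18.2  41. ]
 [540.4 142.2  41. ]] [575.40340386  54.05533967  41.        ]
dial [575.0434351   53.35369248  40.        ]
yaw -0.3985719924211391
-0.41649414085342773
knob [573.02124436  54.51976177 106.        ]
tab [ 5.86209016e+02 -8.71677720e-03  4.60000000e+01] 55.13332434033124
knob ang 0.19682485174474124
line ang 0.20564835183674307
tab ang 0.9749568159678712
scene C [574.41153741  51.26425226  41.        ]
[583.76097342  -1.51665345  46.        ] -1.3954781972308028 top -1.3735288083890103
line scene -0.7166583859292867 top -0.6042203442578822
woofer [638.0182255  245.09986911  66.        ]
tin [701.29779868 -40.31474763  64.        ]
tape [ 519.530571   -118.23094206   25.        ]
```

Emit:
{"name": "carry_out", "arguments": {
  "rows": "1 -0.85 -0.58 0 0;1 -0.85 -0.58 0 0;1 -0.85 -0.58 0 0;1 -0.85 -0.58 0 0;1 -0.85 -0.58 0 0;1 -0.85 -0.58 0 0;1 -0.85 -0.58 0 0;1 -0.85 -0.58 0 0;1 -0.85 -0.58 0 0;1 -0.85 -0.58 0 0;1 -0.85 -0.58 0 0;1 -0.85 -0.58 0 0",
  "newtons": 30
}}

```text
clock: 1.65
eef_pos: [446.6, 259.3, 253.2]
tcp_rot: [-3.141, -0.0, 2.733]
contact_force: [-0.2, 0.1, 0.3]
opening: 0.999
```

Emit:
{"name": "carry_out", "arguments": {
  "rows": "1 -0.85 -0.58 0 0;1 -0.85 -0.58 0 0;1 -0.85 -0.58 0 0;1 -0.85 -0.58 0 0;1 -0.85 -0.58 0 0;1 -0.85 -0.58 0 0;1 -0.85 -0.58 0 0;1 -0.85 -0.58 0 0;1 0 0 0 0.8;1 0 0 0 0.8;1 0 0 0 0.8;1 0 0 0 0.8"
}}

```text
clock: 3.15
eef_pos: [577.9, 51.4, 253.0]
tcp_rot: [-3.141, -0.0, 2.282]
contact_force: [0.2, -0.3, 0.5]
opening: 0.999
```

```bash
python3 - <<'E'
from rig import r
from h import *
s=r.sense();print(s['clock'],s['eef_pos'],s['tcp_rot'],s['qpos'],s['wrist_torque'],s['contact_force'])
c=r.get_calibration('wrist')
im=r.grab_frame('wrist');print(c['position'],c['rotation'],proj(c,[575,53.5,40]))
np.save('cw1.npy',c,allow_pickle=True)
cv2.imwrite('pics/w1raw.png',im);cv2.imwrite('pics/w1.png',cv2.resize(im,(800,600),interpolation=cv2.INTER_CUBIC))
E
```

```text
3.15 [577.88445172  51.38144987 252.98562167] [-3.14108394e+00 -3.49248629e-04  2.28221011e+00] [ 8.61024178e-02  2.84389259e-01  1.73144892e+00 -1.61801914e-05
  1.12637136e+00 -6.25304488e-01] [ 0.00616279 -0.07197679  0.00171645] [ 0.16882626 -0.33915492  0.45566978]
[526.36051347 111.74110579 372.49393079] [-3.14748980e-01  4.72416415e-04  7.10675254e-01] [251.36700383 164.81800312]
```

View pics/w1.png

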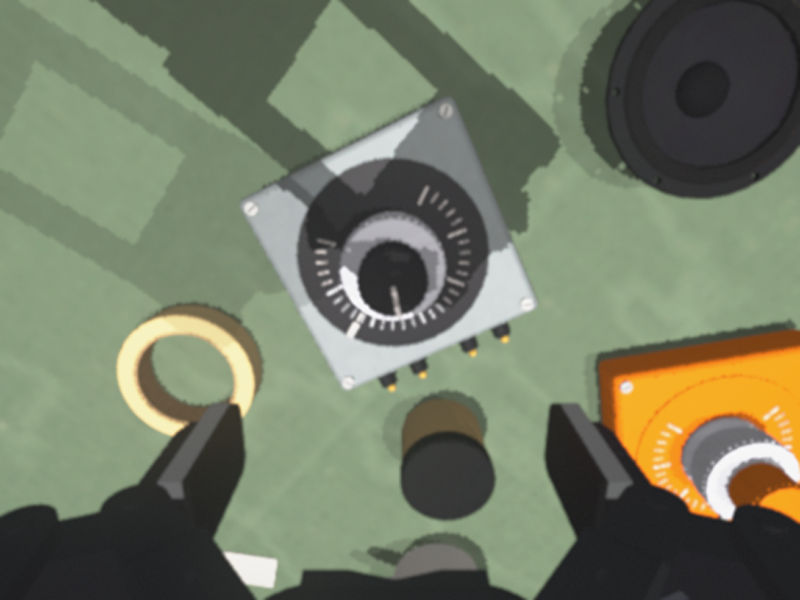

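The wrist view shows the whole box. The pointer line runs from about (391,285) to (398,317), the tab is at about (352,328), and the screws are at (446,110), (251,208), (348,382) and (527,304). An enlarged crop will sharpen these.

```bash
python3 - <<'E'
import cv2
t=cv2.imread('pics/w1raw.png')[130:230,195:295];cv2.imwrite('pics/w1c.png',cv2.resize(t,None,fx=6,fy=6,interpolation=cv2.INTER_CUBIC))
E
```

```text
(no output)
```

View pics/w1c.png

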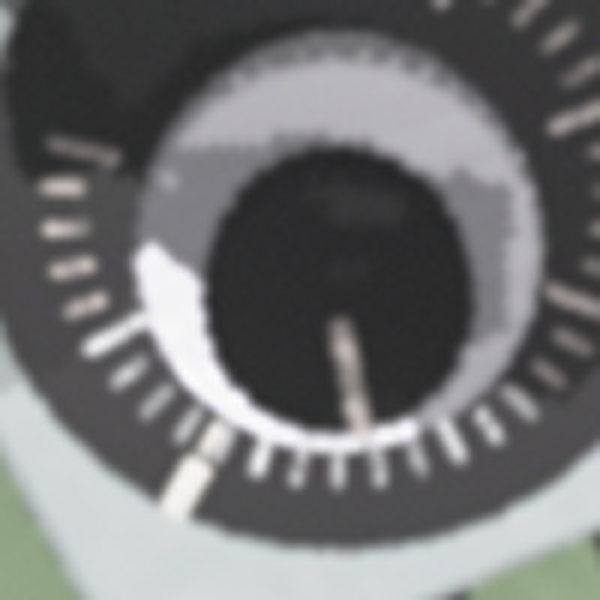

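```bash
python3 - <<'E'
from h import *
c=np.load('cw1.npy',allow_pickle=True).item()
s=lambda u,v,z:onz(c,(u+.5)*.64-.5,(v+.5)*.64-.5,z)
S=[s(*p,41) for p in [(446,110),(251,208),(348,382),(527,304)]]
C=np.mean(S,0);print(np.round(S,1),C)
d=S[2]+S[3]-S[0]-S[1];yaw=np.arctan2(d[1],d[0]);e=S[0]-S[1]+S[3]-S[2];print(yaw,np.arctan2(e[1],e[0])-np.pi/2)
f=lambda u,v,z:onz(c,195+(u+.5)/6-.5,130+(v+.5)/6-.5,z)
k=f(338,289,106);print('knob',k)
a,b=f(341,322,106),f(358,425,106)
print(a,b);A=lambda v:np.arctan2(v[1],v[0])
print('ptr line',A(b-a),'from knob',A(b-k),'fromC',A(b-C))
for p in[(189,487),(173,512),(206,458)]:
  t=f(*p,46);print('tab',t,np.linalg.norm((t-C)[:2]),A(t-C))
for rad in(49,55,61):
  q=C+rad*np.array([np.cos(-1.38),np.sin(-1.38),0]);q[2]=46;u=proj(c,q);print(rad,(u-[195,130]+.5)*6-.5)
E
```

```text
[[540.3 142.2  41. ]
 [486.4  19.7  41. ]
 [608.8 -34.2  41. ]
 [662.9  88.   41. ]] [574.58405914  53.93736795  41.        ]
-0.4154609630403914 -0.41532332010769824
knob [572.14568872  56.57701735 106.        ]
[575.52257662  53.27803453 106.        ] [587.10679499  43.45147706 106.        ]
ptr line -0.7034894828337578 from knob -0.7201372806183926 fromC -0.6971030585098185
tab [5.86001508e+02 3.50302393e-01 4.60000000e+01] 54.78988714223939 -1.3608718220310292
tab [586.83721167  -5.06508818  46.        ] 60.26134396576975 -1.3660349347763883
tab [584.8366001    6.40087855  46.        ] 48.62954267478954 -1.3583728964112884
49 [199.58879607 456.95736923]
55 [183.07785509 485.21904381]
61 [166.71906577 513.22028133]
```

Emit:
{"name": "carry_out", "arguments": {
  "rows": "1 0.13 -0.03 0 0;1 0 0 0.9 0;1 0 0 0.9 0;1 0 0 0.9 0;1 0 0 0.9 0;0.8 0 0 0.8 0;0.7 0 0 0.55 0;0.7 0 0 0 0;0.7 0 0 0 0"
}}

```text
clock: 4.32
eef_pos: [575.4, 53.9, 105.5]
tcp_rot: [3.141, 0.001, 2.287]
contact_force: [-0.6, 0.3, 0.7]
opening: 0.699
```

```bash
python3 - <<'E'
from rig import r
from h import *
s=r.sense();print(s['clock'],s['eef_pos'],s['tcp_rot'],s['wrist_torque'],s['contact_force'])
im=r.grab_frame('wrist')
cv2.imwrite('pics/w2.png',cv2.resize(im,(800,600),interpolation=cv2.INTER_CUBIC))
E
```

```text
4.325 [575.3665392   53.90554628 105.53248465] [3.14077252e+00 5.70588543e-04 2.28654707e+00] [0.01757931 0.03402694 0.03937169] [-0.56691099  0.32780893  0.73936728]
```

View pics/w2.png

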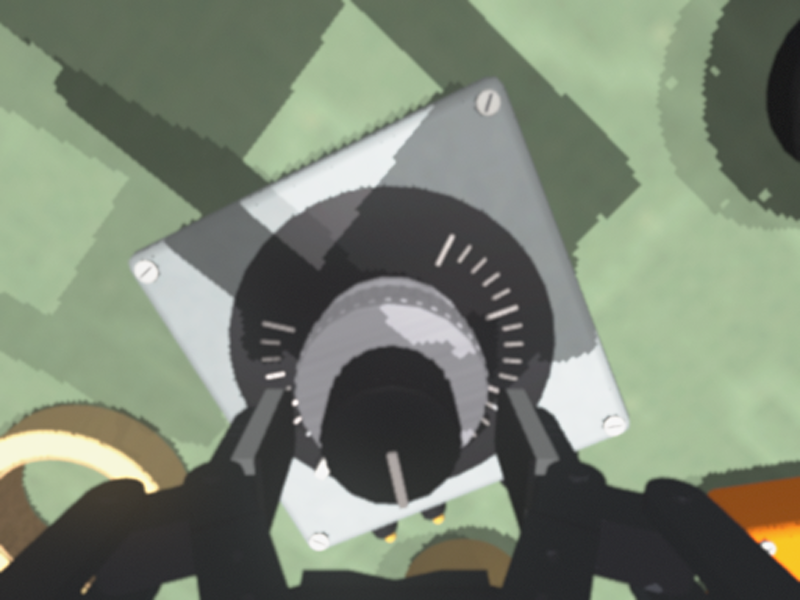

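The knob at (391,425) sits centred between the fingers at about 283 and 510. I'll close on it.

Emit:
{"name": "carry_out", "arguments": {
  "rows": "0 0 0 0 0;0 0 0 0 0;0 0 0 0 0;0 0 0 0 0;0 0 0 0 0",
  "newtons": 25
}}

```text
clock: 5.0
eef_pos: [574.7, 53.3, 105.7]
tcp_rot: [-3.141, 0.0, 2.286]
contact_force: [-3.5, -3.5, 6.6]
opening: 0.435
```

```bash
python3 - <<'E'
from rig import r
s=r.sense();print(s['clock'],s['eef_pos'],s['tcp_rot'],s['wrist_torque'],s['contact_force'],s['opening'])
E
```

```text
5.0 [574.67717223  53.33542243 105.70738221] [-3.14115957e+00  4.25130282e-04  2.28616776e+00] [-0.43321717  0.43665714  0.01808105] [-3.47716967 -3.48287771  6.58737293] 0.43498433449691143
```

Emit:
{"name": "carry_out", "arguments": {
  "rows": "0 0 0 0 0.5;0 0 0 0 0.5;0 0 0 0 0.5;0 0 0 0 0.5;0 0 0 0 0.5;0 0 0 0 0.5;0 0 0 0 0.5;0 0 0 0 0.5;0 0 0 0 0.5;0 0 0 0 0.3;0 0 0 0 0;0 0 0 0 0"
}}

```text
clock: 6.5
eef_pos: [574.6, 53.2, 105.7]
tcp_rot: [-3.141, 0.001, 1.616]
contact_force: [-4.4, -3.7, 7.0]
opening: 0.432
```

Emit:
{"name": "carry_out", "arguments": {
  "rows": "1 0 0 0 0;1 0 0 0 0;1 0 0 0 0;1 0 0 0 0;1 0 0 -0.8 0;1 0 0 -0.9 0;1 0 0 -0.9 0;1 0 0 -0.9 0;1 0 0 0 0"
}}

```text
clock: 7.62
eef_pos: [576.1, 54.0, 211.8]
tcp_rot: [3.138, -0.0, 1.616]
contact_force: [0.1, 0.2, 0.8]
opening: 0.997
```

```bash
python3 - <<'E'
from rig import r
from h import *
s=r.sense();print(s['clock'],s['eef_pos'],s['tcp_rot'],s['wrist_torque'],s['contact_force'])
c=r.get_calibration('wrist');im=r.grab_frame('wrist');np.save('cw3.npy',c,allow_pickle=True)
u=proj(c,[574.8,53.8,70]).astype(int);x,y=u-60;print(x,y)
cv2.imwrite('pics/w3raw.png',im)
cv2.imwrite('pics/w3.png',cv2.resize(im[y:y+120,x:x+120],None,fx=5,fy=5,interpolation=cv2.INTER_CUBIC))
E
```

```text
7.625 [576.13466755  53.97342479 211.78413287] [ 3.13764572e+00 -2.17269315e-04  1.61583471e+00] [-0.03935509  0.01846559 -0.01539574] [0.0513882  0.17532622 0.7901957 ]
189 128
```

View pics/w3.png

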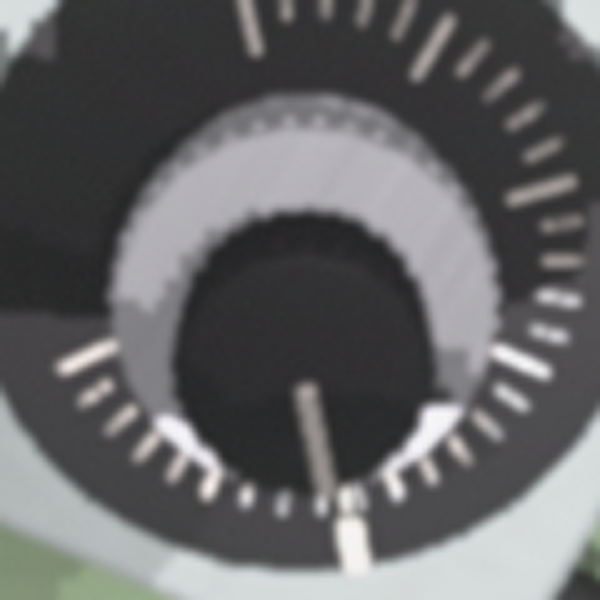

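The pointer line runs from (306,388) to (326,490) and now aims at the tab, which spans (345,515) to (355,572).

```bash
python3 - <<'E'
from h import *
c=np.load('cw3.npy',allow_pickle=True).item()
f=lambda u,v,z:onz(c,189+(u+.5)/5-.5,128+(v+.5)/5-.5,z)
C=np.array([574.8,53.8,0]);A=lambda v:np.arctan2(v[1],v[0])
a,b=f(306,388,106),f(326,490,106);k=f(306,354,106);print(k,a,b,A(b-a),A(b-k),A(b-C))
for p in[(345,515),(352,545),(356,572)]:
  t=f(*p,46);print(t,A(t-C),np.linalg.norm((t-C)[:2]))
a,b=f(345,515,46),f(356,572,46);print(A(b-a))
im=cv2.imread('pics/w3raw.png');cv2.imwrite('pics/w3f.png',cv2.resize(im,(800,600),interpolation=cv2.INTER_CUBIC))
E
```

```text
[574.83415558  57.73448    106.        ] [575.04910021  52.61637459 106.        ] [578.62358747  36.96762124 106.        ] -1.3462291330320653 -1.3903071316997602 -1.3474300651719058
[584.05309156   6.39974436  46.        ] -1.3780089686112271 48.294968043400196
[5.85658194e+02 3.64385494e-01 4.60000000e+01] -1.3703243559333218 54.52765609414313
[586.68834062  -5.14893241  46.        ] -1.3717937309284292 60.13575704565085
-1.3464512582527293
```

View pics/w3f.png

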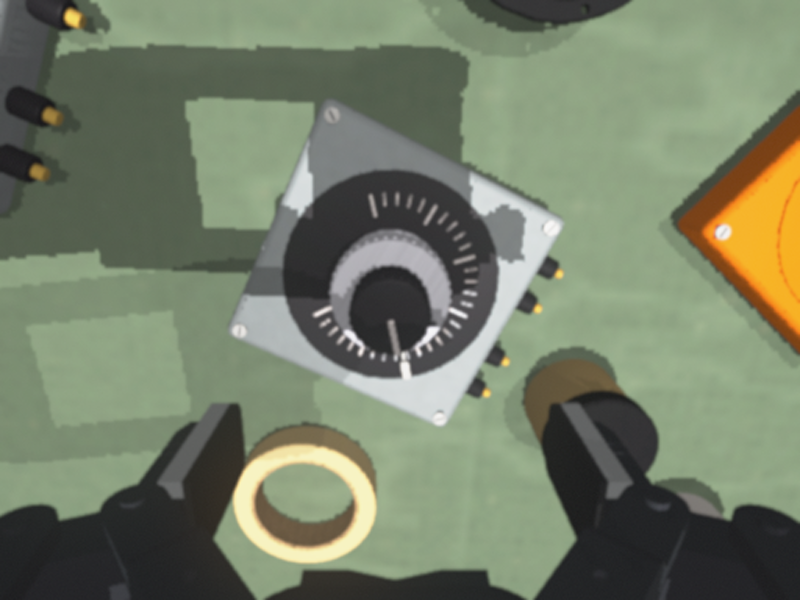

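The pointer is at -1.347 rad and the tab at -1.371, so they agree to about 0.02 rad, inside the 0.09 allowed. Next I lower to the ring, with the fingertips just above the collar base.

Emit:
{"name": "carry_out", "arguments": {
  "rows": "1 -0.02 -0.05 0 0;1 0 0 0.9 0;1 0 0 0.9 0;1 0 0 0.8 0;1 0 0 0.7 0;1 0 0 0.6 0;1 0 0 0.6 0;1 0 0 0 0;1 0 0 0 0"
}}

```text
clock: 8.8
eef_pos: [573.7, 53.2, 75.1]
tcp_rot: [3.141, -0.0, 1.616]
contact_force: [0.2, -0.3, 0.3]
opening: 0.998
```

```bash
python3 - <<'E'
from rig import r
from h import *
s=r.sense();print(s['clock'],s['eef_pos'],s['tcp_rot'],s['wrist_torque'],s['contact_force'])
im=r.grab_frame('wrist')
cv2.imwrite('pics/w4.png',cv2.resize(im,(800,600),interpolation=cv2.INTER_CUBIC))
E
```

```text
8.8 [573.72656363  53.15159476  75.11336682] [ 3.14110019e+00 -1.98849489e-05  1.61573676e+00] [-0.03833348 -0.02442489 -0.06730306] [ 0.19535378 -0.263494    0.28640931]
```

View pics/w4.png

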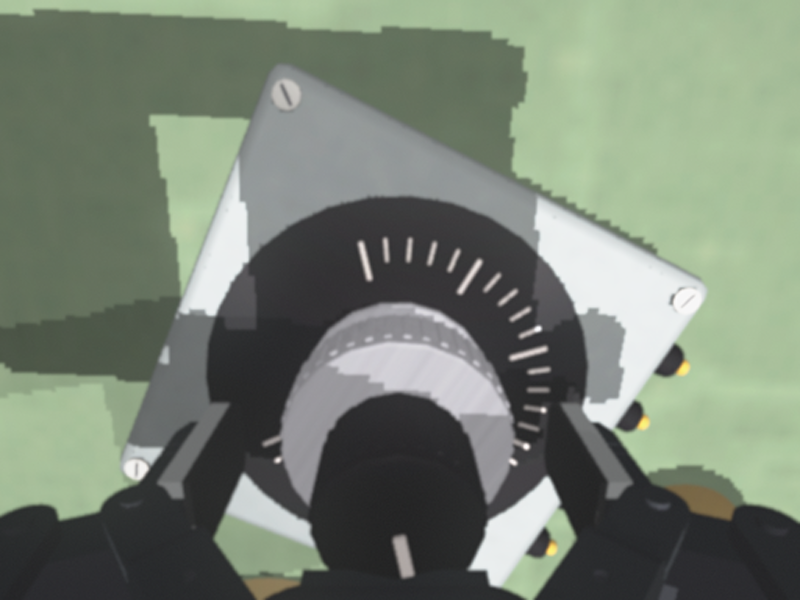

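The ring at x≈397 is centred between the fingers at 240 and 553. I'll grip it.

Emit:
{"name": "carry_out", "arguments": {
  "rows": "0 0 0 0 0;0 0 0 0 0;0 0 0 0 0;0 0 0 0 0",
  "newtons": 45
}}

```text
clock: 9.35
eef_pos: [574.4, 53.2, 76.0]
tcp_rot: [3.139, -0.0, 1.616]
contact_force: [0.0, -0.1, 6.4]
opening: 0.708
```

```bash
cat > s.py <<'E'
from rig import r
import numpy as np
s=r.sense();print(round(s['clock'],2),s['eef_pos'].round(2),'yaw',s['tcp_rot'][2].round(4),'T',s['wrist_torque'].round(3),'F',s['contact_force'].round(1),s['opening'].round(3),'q6',s['qpos'][5].round(3),'e6',s['joint_efforts'][5].round(3))
E
python3 s.py
```

```text
Traceback (most recent call last):
  File "s.py", line 3, in <module>
    s=r.sense();print(round(s['clock'],2),s['eef_pos'].round(2),'yaw',s['tcp_rot'][2].round(4),'T',s['wrist_torque'].round(3),'F',s['contact_force'].round(1),s['opening'].round(3),'q6',s['qpos'][5].round(3),'e6',s['joint_efforts'][5].round(3))
                                                                                                                                                              ^^^^^^^^^^^^^^^^^^
AttributeError: 'float' object has no attribute 'round'
```

```bash
sed -i "s/s\['opening'\].round(3)/round(float(s['opening']),3)/" s.py; python3 s.py
```

```text
9.35 [574.43  53.21  76.04] yaw 1.6159 T [-0.031 -0.127  0.003] F [ 0.  -0.1  6.4] 0.708 q6 0.045 e6 -0.003
```

Emit:
{"name": "carry_out", "arguments": {
  "rows": "0 0 0 0 0.3;0 0 0 0 0.3;0 0 0 0 0.3;0 0 0 0 0.3;0 0 0 0 0.3;0 0 0 0 0.3;0 0 0 0 0.3"
}}

```text
clock: 10.22
eef_pos: [574.4, 53.2, 76.0]
tcp_rot: [3.139, -0.001, 1.321]
contact_force: [0.1, -0.4, 6.9]
opening: 0.708
```

```bash
python3 s.py
```

```text
10.22 [574.37  53.19  76.03] yaw 1.3214 T [-0.065 -0.082  0.122] F [ 0.1 -0.4  6.9] 0.708 q6 0.339 e6 -0.45
```

Emit:
{"name": "carry_out", "arguments": {
  "rows": "0 0 0 0 0.24;0 0 0 0 0.24;0 0 0 0 0.24"
}}

```text
clock: 10.6
eef_pos: [574.4, 53.2, 76.0]
tcp_rot: [3.139, -0.001, 1.221]
contact_force: [-1.4, -0.4, 6.2]
opening: 0.703
```

```bash
python3 s.py
```

```text
10.6 [574.36  53.21  76.05] yaw 1.2212 T [-0.096 -0.076  0.071] F [-1.4 -0.4  6.2] 0.703 q6 0.44 e6 -0.34
```

Emit:
{"name": "carry_out", "arguments": {
  "rows": "0 0 0 0 0.24;0 0 0 0 0.24;0 0 0 0 0.24"
}}

```text
clock: 10.98
eef_pos: [574.3, 53.2, 76.0]
tcp_rot: [3.14, -0.001, 1.121]
contact_force: [-0.5, -0.6, 6.8]
opening: 0.709
```

```bash
python3 s.py
```

```text
10.97 [574.32  53.21  76.04] yaw 1.1207 T [-0.161 -0.03   0.111] F [-0.5 -0.6  6.8] 0.709 q6 0.54 e6 -0.34
```

Emit:
{"name": "carry_out", "arguments": {
  "rows": "0 0 0 0 0.24;0 0 0 0 0.24;0 0 0 0 0.24"
}}

```text
clock: 11.35
eef_pos: [574.3, 53.2, 76.0]
tcp_rot: [3.14, -0.001, 1.02]
contact_force: [-1.4, 0.1, 6.6]
opening: 0.708
```

```bash
python3 s.py
```

```text
11.35 [574.32  53.2   76.04] yaw 1.0202 T [-0.118 -0.056  0.089] F [-1.4  0.1  6.6] 0.708 q6 0.641 e6 -0.34
```

Emit:
{"name": "carry_out", "arguments": {
  "rows": "0 0 0 0 0.24;0 0 0 0 0.24;0 0 0 0 0.24"
}}

```text
clock: 11.72
eef_pos: [574.4, 53.2, 76.1]
tcp_rot: [3.14, -0.001, 0.92]
contact_force: [-1.2, 1.0, 7.8]
opening: 0.713
```

```bash
python3 s.py
```

```text
11.72 [574.36  53.19  76.06] yaw 0.92 T [-0.184 -0.146  0.261] F [-1.2  1.   7.8] 0.713 q6 0.741 e6 -0.19
```

Contact with the seat. The clamp is at roughly 0.12 N m, so I'll take smaller, slower steps from here.

Emit:
{"name": "carry_out", "arguments": {
  "rows": "0 0 0 0 0.1;0 0 0 0 0.1;0 0 0 0 0.1"
}}

```text
clock: 12.1
eef_pos: [574.3, 53.2, 76.0]
tcp_rot: [3.14, -0.001, 0.879]
contact_force: [-0.9, 0.4, 6.8]
opening: 0.708
```

```bash
python3 s.py
```

```text
12.1 [574.3   53.19  76.05] yaw 0.879 T [-0.202 -0.167  0.325] F [-0.9  0.4  6.8] 0.708 q6 0.782 e6 0.138
```

Emit:
{"name": "carry_out", "arguments": {
  "rows": "0 0 0 0 0.1;0 0 0 0 0.1;0 0 0 0 0.1"
}}

```text
clock: 12.48
eef_pos: [574.3, 53.2, 76.1]
tcp_rot: [3.14, -0.001, 0.837]
contact_force: [-1.5, 0.5, 7.0]
opening: 0.707
```

```bash
python3 s.py
```

```text
12.47 [574.34  53.17  76.06] yaw 0.8373 T [-0.283 -0.099  0.394] F [-1.5  0.5  7. ] 0.707 q6 0.824 e6 0.22
```

Emit:
{"name": "carry_out", "arguments": {
  "rows": "0 0 0 0 0"
}}

```text
clock: 12.6
eef_pos: [574.3, 53.2, 76.0]
tcp_rot: [3.14, -0.001, 0.837]
contact_force: [-0.8, -0.2, 8.1]
opening: 0.709
```

```bash
python3 s.py
```

```text
12.6 [574.32  53.15  76.03] yaw 0.8373 T [-0.319 -0.121  0.212] F [-0.8 -0.2  8.1] 0.709 q6 0.824 e6 0.265
```

Emit:
{"name": "carry_out", "arguments": {
  "rows": "0 0 0 0 0;0 0 0 0 0"
}}

```text
clock: 12.85
eef_pos: [574.3, 53.2, 76.0]
tcp_rot: [3.14, -0.002, 0.837]
contact_force: [-0.8, -0.5, 7.5]
opening: 0.705
```

```bash
python3 s.py
```

```text
12.85 [574.3   53.19  76.04] yaw 0.8373 T [-0.269 -0.192  0.246] F [-0.8 -0.5  7.5] 0.705 q6 0.824 e6 0.199
```

Emit:
{"name": "carry_out", "arguments": {
  "rows": "0 0 0 0 0.1;0 0 0 0 0.1;0 0 0 0 0.05"
}}

```text
clock: 13.22
eef_pos: [574.3, 53.2, 76.0]
tcp_rot: [3.14, -0.001, 0.803]
contact_force: [-1.8, 0.5, 7.4]
opening: 0.708
```

```bash
python3 s.py
```

```text
13.22 [574.3   53.16  76.03] yaw 0.8027 T [-0.289 -0.187  0.51 ] F [-1.8  0.5  7.4] 0.708 q6 0.859 e6 0.422
```

Emit:
{"name": "carry_out", "arguments": {
  "rows": "0 0 0 0 0;0 0 0 0 0"
}}

```text
clock: 13.48
eef_pos: [574.3, 53.2, 76.0]
tcp_rot: [3.14, -0.002, 0.803]
contact_force: [-0.8, -0.4, 6.6]
opening: 0.712
```

```bash
python3 s.py
```

```text
13.47 [574.31  53.17  76.04] yaw 0.8028 T [-0.236 -0.171  0.344] F [-0.8 -0.4  6.6] 0.712 q6 0.858 e6 0.331
```

Emit:
{"name": "carry_out", "arguments": {
  "rows": "0 0 0 0 0;0 0 0 0 0"
}}

```text
clock: 13.72
eef_pos: [574.3, 53.2, 76.1]
tcp_rot: [3.14, -0.002, 0.803]
contact_force: [-0.9, -0.6, 7.1]
opening: 0.709
```

```bash
python3 s.py
```

```text
13.72 [574.32  53.18  76.06] yaw 0.8027 T [-0.281 -0.143  0.395] F [-0.9 -0.6  7.1] 0.709 q6 0.858 e6 0.332
```

The held torque reads about 0.37 N m and peaked at 0.51 while turning, so the clamp is near 0.41. That is firmly tight and well short of 0.7. I'll release and lift.

Emit:
{"name": "carry_out", "arguments": {
  "rows": "1 0 0 0 0;1 0 0 0 0;1 0 0 0 0;1 0 0 0 0;1 0 0 -0.5 0;1 0 0 -0.8 0;1 0 0 -0.9 0;1 0 0 -0.9 0;1 0 0 -0.9 0;1 0 0 -0.6 0;1 0 0 0 0"
}}

```text
clock: 15.1
eef_pos: [574.2, 53.2, 214.5]
tcp_rot: [3.14, -0.002, 0.802]
contact_force: [0.3, -0.6, 0.5]
opening: 1.004
```

```bash
python3 - <<'E'
from rig import r
from h import *
s=r.sense();print(s['clock'],s['eef_pos'],s['tcp_rot'],s['wrist_torque'],s['contact_force'])
c=r.get_calibration('wrist');im=r.grab_frame('wrist');np.save('cw5.npy',c,allow_pickle=True)
u=proj(c,[574.6,53.5,70]).astype(int);x,y=u-60;print(x,y)
cv2.imwrite('pics/w5.png',cv2.resize(im[y:y+120,x:x+120],None,fx=5,fy=5,interpolation=cv2.INTER_CUBIC))
cv2.imwrite('pics/top5.png',r.grab_frame('top'))
E
```

```text
15.1 [574.19898747  53.19864727 214.45296444] [ 3.13964959e+00 -2.24533190e-03  8.01728473e-01] [0.02212795 0.01859917 0.05063133] [ 0.33678055 -0.55244879  0.4699089 ]
192 127
```

View pics/w5.png

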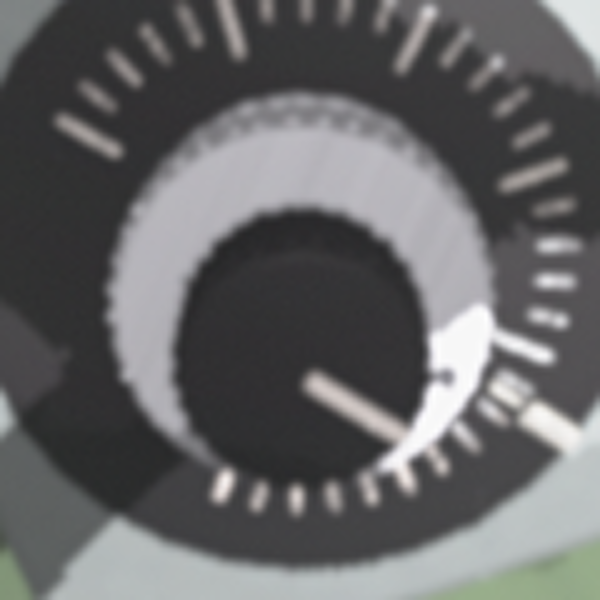

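View pics/top5.png

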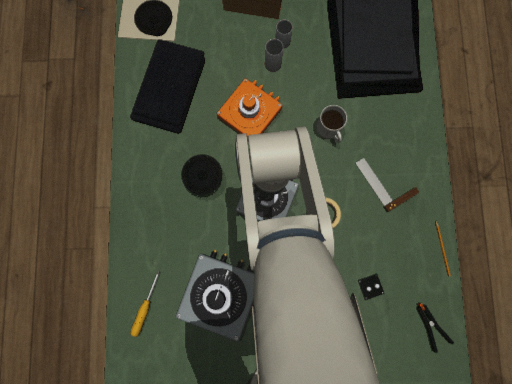

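The pointer runs from (310,382) to (404,438), and the tab from (527,410) to (572,442). In the top view the woofer and tape are where they were.

```bash
python3 - <<'E'
from h import *
c=np.load('cw5.npy',allow_pickle=True).item()
f=lambda u,v,z:onz(c,192+(u+.5)/5-.5,127+(v+.5)/5-.5,z)
C=np.array([574.6,53.5,0]);A=lambda v:np.arctan2(v[1],v[0])
a,b=f(310,382,106),f(404,438,106);print(A(b-a),A(b-C))
a,b=f(527,410,46),f(574,442,46);print(A(b-a),A((a+b)/2-C))
E
```

```text
-1.332788503707257 -1.3321011394220965
-1.3835684496946734 -1.354228594478912
```

```bash
python3 - <<'E'
from rig import r
print(r.sense()['clock'],r.sign_off())
E
```

```text
the job is handed in; nothing more can be done
15.2 None
```

I set the smaller grey box's knob on the tab, tightened its lock ring, let go, and handed the job in at 15.2 s of the 64 s allowed.

- **Knob:** I turned it about 0.67 rad clockwise. After release and retreat, the pointer measures about -1.33 rad in the world frame and the tab about -1.354 from its centre. The tab's own edge line gave -1.38. So the error is about 0.02 to 0.05 rad, inside the 0.09 allowed.
- **Lock ring:** I turned it about 0.81 rad clockwise in all, meeting the seat at roughly 0.65 to 0.7 rad. The single torque reading at the end of the last turning step was 0.51 N m, slightly above the 0.5 band edge. Holding still it read 0.34 to 0.40 N m, so I put the clamp at about 0.41 N m, well under the 0.7 limit. I did not measure the ring again after letting go.
- **Surroundings:** The tab stayed where it was to within measuring error. In the last top view the woofer and tape had not moved. The arm hid the tin in that view, so I did not check it directly, but the gripper never came near it. The arm was clear and the gripper open when I handed in.

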